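# Right the fallen tin and crack open the stuck glue pot

### The job

First stand the fallen red tin upright on the round black rubber mat, wholly on it, and let go of it. Then take the wooden knob of the glue pot's blue lid, pull until the stuck seal gives way, and without letting the lid fly wide open keep it just ajar, the knob raised about 2 cm, so the pot can be topped up: finish still gripping the knob and holding the lid there. Leave the other tools on the bench alone.

Things in the scene. Friction and masses are not known exactly. Their poses are not given: they have to be found in the camera images.
- tin_center (a point): centre point of the loose red square tin with a yellow band and a black screw cap, 0.25 to 0.45 kg, which lies on its side at the start. Body 50 x 50 mm, 100 mm tall; above it a neck (24 mm diameter) and cap (28 mm diameter) up to 128 mm. The point lies on the tin's axis, 64 mm above its base (half-way up the whole). Its z axis runs along the tin from base to cap (level while the tin lies), its x and y axes are square to the flat sides.
- mat: fixed round black rubber mat, 120 mm diameter, 4 mm thick, flat on the bench; origin at the centre of its underside (bench height)
- pot: fixed aluminium glue pot, 120 mm outside diameter (132 mm black foot), rim 100 mm above the bench; origin at the centre of its underside. Its -x axis points to the front, where the lid's knob is; the lid's hinge is at the back (+x), parallel to y. A red lamp and a black box are on its front face.
- lid_knob (a point): centre of the lid's wooden knob, an upright block 14 mm wide (pot's y), 24 mm deep (pot's x), 36 mm tall, standing on the flat blue lid (126 mm diameter, 7 mm thick) close to its front edge; with the lid shut this point is 125.5 mm above the bench, 18 mm above the lid's top face, and 45 mm in front of the pot's centre. It moves with the lid; its axes are the lid's (parallel to the pot's when shut).
- lid_hinge (a point): point on the lid's hinge axis, at the back of the pot's rim, 66 mm behind the pot's centre, 100 mm above the bench; the knob is 111 mm in front of it. Fixed. The hinge axis is this frame's y axis
- lid (a joint): opening angle of the lid in rad: 0 shut, grows as the knob rises (0.18 rad = knob about 20 mm up). Lid 0.2 to 0.32 kg. Its gummed rim seal resists at once: a peak of about 11 N upward at the knob within the first 2 mm of rise, fading to nothing by 6 mm (0.06 rad), where it snaps free; then only the lid's weight is left (1 to 2 N at the knob). If let go it falls back to below 0.06 rad.
- mallet: loose carpenter's mallet lying on the bench: pale wooden head 65 x 120 x 70 mm, handle 200 mm; origin on its underside. Bystander, leave alone.
- chisel_a: loose broad chisel, pale wood handle, 280 mm long, 30 mm blade; origin on its underside at the ferrule. Bystander, leave alone.
- chisel_b: loose narrow chisel, dark wood handle, 290 mm long, 16 mm blade; origin on its underside at the ferrule. Bystander, leave alone.
- plane: loose small steel plane with dark wood grips, 160 x 50 x 62 mm; origin at the centre of its underside. Bystander, leave alone.
- offcut: loose plywood offcut block 100 x 70 x 60 mm; origin at the centre of its underside. Bystander, leave alone.
- jar: loose amber glass jar with a steel cap, diameter 66 mm, 85 mm tall; origin at the centre of its underside. Bystander, leave alone.
There are look-alikes about, which are no part of the job. There is more than one size of the mat; the one meant has the size given above.

How it is judged:
On the way, in this order (a step that is already met when the one before it is completed fails the run):
1. the tin stands upright on the mat, let go, while the lid is still shut (angle between tin_center's own z axis and vertical below 0.1 rad and horizontal distance between tin_center and mat below 0.027 m and height (world z) of tin_center between 0.062 and 0.074 m and contact force between the fingers and tin below 0.1 N and linear speed of tin below 0.03 m/s and value of joint lid below 0.03 rad), for 0.3 s.
2. the lid is pulled free of its seal by the gripper (value of joint lid above 0.07 rad and contact force between the fingers and lid above 0.3 N), for 0.1 s.
At the end, for the whole second after the job is handed in: The tin stands on the mat, untouched, within 0.1 rad of upright, its axis within 27 mm of the mat's centre; the gripper has the lid's knob (grasp point within 40 mm of its centre) and holds the lid still at 0.10 to 0.30 rad (knob raised about 11 to 33 mm), nothing else touching the lid (angle between tin_center's own z axis and vertical below 0.1 rad and horizontal distance between tin_center and mat below 0.027 m and height (world z) of tin_center between 0.062 and 0.074 m and contact force between the fingers and tin below 0.1 N and linear speed of tin below 0.03 m/s and value of joint lid between 0.1 and 0.3 rad and velocity of joint lid between -0.05 and 0.05 rad/s and contact force between the fingers and lid above 0.5 N and contact force between each of tin, mallet, chisel_a, chisel_b, plane, offcut, jar and lid below 0.1 N and distance between the grasp point and lid_knob below 0.04 m); the arm keeps its last pose, push and grip.
It fails at once if the lid flies open beyond 0.55 rad (value of joint lid above 0.55 rad).
It fails at once if a bystanding tool, block or jar is shoved by more than 40 mm (distance of any of mallet, chisel_a, chisel_b, plane, offcut, jar from where it was at the start of the episode above 0.04 m).
It also fails if it takes over 64 s, if anything falls off the work surface, if the arm or the gripper's body presses on something with over 40 N, if the wrist force passes 120 N, or if a joint passes its speed limit or range.

### The arm

A 6-joint arm with a two-finger parallel gripper is mounted at the origin on the work surface. World frame = base frame: x ahead of the robot, y to its left, z up, the work surface at z = 0. Lengths are in m, angles in rad, forces in N, time in s.
With the tool pointing down it reaches from about 0.3 to 1 m from the base axis. Payload 5.1 kg.
Tool frame: the origin (TCP) lies between the finger pads; the fingertips stand 8 mm ahead of it and the grasp point (between the pads) lies 11 mm behind it (manip.nose_length is the distance from the TCP to the fingertips, in m); z points along the fingers, y is the line along which they close (so a half turn about z gives the same grasp; the last joint's range is limited). The gripper opens to 95 mm and grips with 3 to 60 N. Pads are 20 mm wide; open, the fingers measure 119 mm over their backs; the gripper's body (75 mm by 180 mm) begins 59 mm behind the grasp point.
Start: joints at [1.264, 0.124, 1.65, -0, 1.367, -0.083], TCP at [0.144, 0.634, 0.223] pointing down, gripper open.
Joint ranges: [-2.61, 2.61], [-1.02, 2.33], [0.03, 2.71], [-1.35, 4.49], [0.32, 2.68], [-2.91, 2.91]. Speed limits (rad/s): [2.57, 2.57, 3.14, 3.14, 3.14, 3.14].

### API

Orientations are given as a unit quaternion [w, x, y, z].
In Python, from station import manip gives the robot as it stands. The module is installed in compiled form; this text tells all that it offers.
- The arm moves only by the tool move_arm, never from a script. Its argument "motion" is a list of rows, each an object of numbers: "tx", "ty", "tz": the shift along the tool's x, y, z in cm; "wx", "wy", "wz": the turn, a rotation vector about the tool's x, y, z in degrees. In form: [{"tx": .., "ty": .., "tz": .., "wx": .., "wy": .., "wz": ..}, ...]. A call has 1 to 12 rows; each row is the pose to reach, as a shift and turn from the pose commanded when the call began, along the tool's axes at that moment; what a row does not reach only later rows make up. A row lasts 1/8 s, in which the tool goes at most 62.5 mm and 10.7 degrees, less where a joint would pass 70% of its speed; a pose out of reach is approached as far as the arm can. A call with a gripper value outside its range is refused whole. "grip" is the finger opening in cm, from 0 to 9.51, set as the call begins (left out, the last holds). The fingers move at their own pace and stop on an object; "force" is the grip in N (left out, the last holds). Time passes only in rows, so rows that repeat a pose let the fingers close. It gives the time, the measured TCP pose, the force, the opening and the grip force at its end, in the units of the state.
- manip.get_obs(): the state, without advancing time (a new reading comes with each control period).
- manip.camera(name): name is "side" or "top"; returns the picture (384x512x3 uint8, red, green, blue); there is no depth.
- manip.camera_info(name): a dict with "fx", "fy", "cx", "cy" (pixels), "T" (4x4, takes a point from camera to world coordinates). Camera axes: x right, y up, looking along -z (the intrinsics and any distortion apply to the point x, -y, -z); pixel columns grow to the right and rows downward; lengths in m; the calibration is good to about 2 mm. A picture is of the moment at which its call begins. camera_info takes no time and is no camera call.
- manip.sign_off(): hands the job in; it is judged then, once.
The state is a dict: "time": time; "joints": joint angles; "joint_vel": joint speeds; "joint_torque": joint torques, N m; "ee_pos": TCP position; "tcp_rot": TCP orientation; "contact_force": force on the tool from outside, world axes, zero at the start; "moment": the same for the moment, N m; "opening": finger opening in m; "finger_force": force on a finger pad.
Only numpy, scipy, OpenCV 4.12 (cv2) and the standard library are available. Lean on these libraries where they do the work, as an engineer would, in place of code of your own. Each camera call takes 0.05 s, during which the arm holds its last target. There are 200 camera calls.

## Working session

There is one attempt and no reset: what is moved stays moved. The work goes in short steps, Python scripts to look and compute and a tool call to move; the robot and the scene stay as the last step left them, time stands still between calls to the robot, and variables do not carry over. Pictures are saved under pics/ and viewed, at most 12 in all, crops included, and the job is handed in when it is done.

Besides the shell and the picture viewer there is one more tool, called by a JSON object that holds its "api" and its "payload". move_arm: Moves the arm, as the interface text tells. Its arguments: {"type":"object","properties":{"motion":{"type":"array","items":{"type":"object","properties":{"tx":{"type":"number"},"ty":{"type":"number"},"tz":{"type":"number"},"wx":{"type":"number"},"wy":{"type":"number"},"wz":{"type":"number"}}}},"grip":{"type":"number"},"force":{"type":"number"}},"required":["motion"]}

```bash
mkdir -p pics
python3 - <<'E'
from station import manip
import cv2,numpy as np
for n in("top","side"):
    im=manip.camera(n); cv2.imwrite(f"pics/{n}0.png",cv2.resize(im[:,:,::-1],None,fx=1.5,fy=1.5)); np.save(n+"0.npy",im)
    i=manip.camera_info(n); print(n,{k:(np.round(v,4).tolist() if k=="T" else v) for k,v in i.items()})
print(manip.get_obs(),manip.nose_length)
E
```

```text
top {'fx': 357.6030536176958, 'fy': 357.6030536176958, 'cx': 261.1829662690644, 'cy': 189.8762032981571, 'T': [[0.0189, 0.9964, -0.0822, 0.4642], [-0.9998, 0.0182, -0.0089, 0.0044], [-0.0074, 0.0823, 0.9966, 1.3115], [0.0, 0.0, 0.0, 1.0]]}
side {'fx': 430.30529565135805, 'fy': 430.30529565135805, 'cx': 251.80819350139558, 'cy': 190.56447240976826, 'T': [[0.8202, 0.4203, -0.3882, 0.024], [-0.572, 0.5858, -0.5742, -0.8382], [-0.0139, 0.6929, 0.7209, 1.1473], [0.0, 0.0, 0.0, 1.0]]}
{'time': 0.1, 'joints': array([ 1.26437576e+00,  1.24463727e-01,  1.65154359e+00, -2.44635022e-05,
        1.36752292e+00, -8.25687209e-02]), 'joint_vel': array([ 0.00180161, -0.00251257, -0.00295385, -0.00044223, -0.00078375,
        0.00017647]), 'joint_torque': array([ 2.19673761e-04, -4.18874609e+01, -3.61101329e+01,  7.76712550e-02,
        4.60063666e-02, -3.76469757e-05]), 'ee_pos': array([0.14413197, 0.63322643, 0.22149091]), 'tcp_rot': array([-1.75487120e-04,  1.11689860e-01,  9.93742641e-01, -9.52839083e-04]), 'contact_force': array([ 0.00890715,  0.71388795, -0.29482933]), 'moment': array([-0.01516957,  0.02246437,  0.04132902]), 'finger_force': 0.0, 'opening': 0.09529545747154411} 0.008
```

View pics/top0.png

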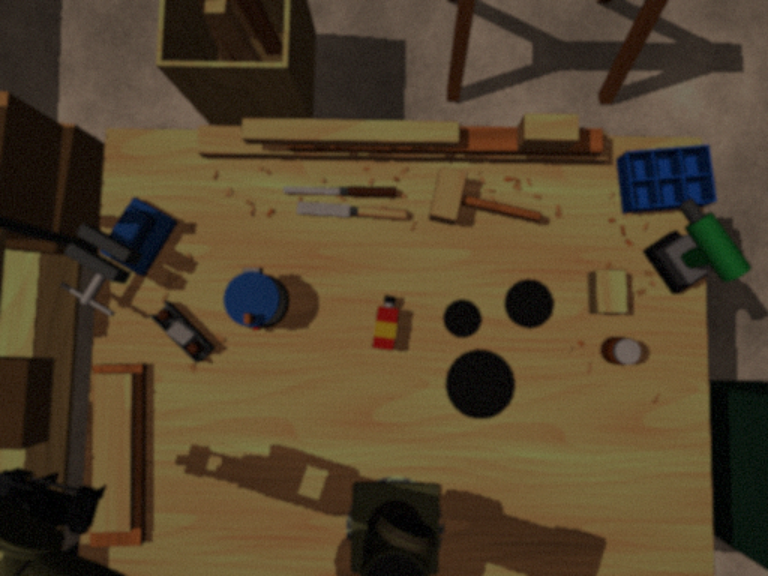

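View pics/side0.png

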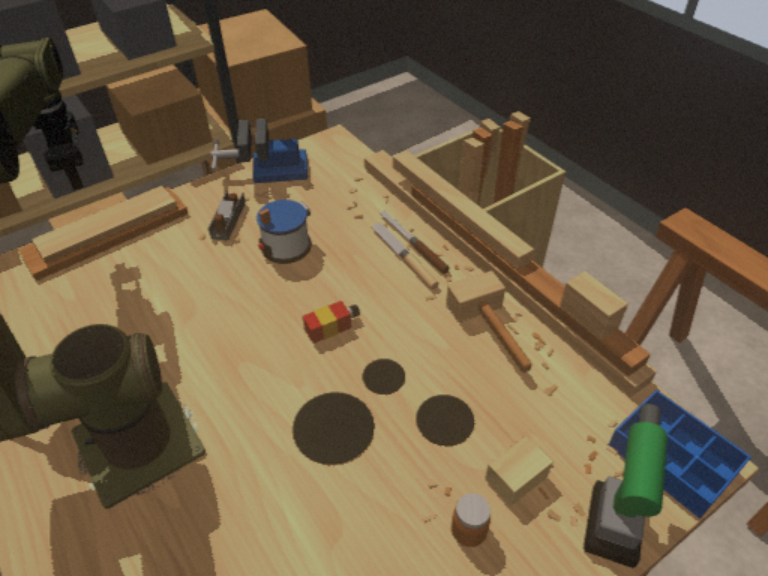

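The top view shows the tin at (387,325) with its cap toward the top of the picture, and the pot with the blue lid at (254,300), knob about (255,321). There are three mats: (462,318) about 93 mm, (529,303) about 122 mm and (480,384) about 166 mm. Objects that could be confused:
- **Mat:** I choose (529,303), the middle one by size.
- **Red tin:** only the one at (387,325). The reddish knob and lamp on the pot are not it.
- **Blue lid:** the round one at (254,300). The blue vise (140,235) and blue tray (665,178) are not it.

```bash
cat > h.py <<'E'
import cv2,numpy as np
from station import manip
def ray(n,uv):
    i=manip.camera_info(n);T=np.array(i["T"]);uv=np.atleast_2d(np.array(uv,float))
    d=np.c_[(uv[:,0]-i["cx"])/i["fx"],-(uv[:,1]-i["cy"])/i["fy"],-np.ones(len(uv))]@T[:3,:3].T
    return T[:3,3],d
def onto(n,uv,z):
    o,d=ray(n,uv);return o+d*((z-o[2])/d[:,2])[:,None]
def cross(u,v):
    o1,d1=ray("top",u);o2,d2=ray("side",v);A=np.c_[d1[0],-d2[0]]
    s=np.linalg.lstsq(A,o2-o1,rcond=None)[0];a=o1+s[0]*d1[0];b=o2+s[1]*d2[0];return (a+b)/2,np.linalg.norm(a-b)
def blobs(m,amin=60):
    c,_=cv2.findContours(m.astype(np.uint8),cv2.RETR_EXTERNAL,cv2.CHAIN_APPROX_NONE)
    return [k[:,0,:] for k in c if cv2.contourArea(k)>amin]
E
python3 - <<'E'
from h import *
np.set_printoptions(precision=4,suppress=True)
print(manip.camera_info("top").keys())
for n in("top","side"):
    im=np.load(n+"0.npy"); hsv=cv2.cvtColor(im,cv2.COLOR_RGB2HSV);H,S,V=[hsv[...,k].astype(int) for k in range(3)]
    print(n)
    for c in blobs(V<(45 if n=="top" else 70),100):
        P=onto(n,c,.004)[:,:2]; (x,y),(w,h),a=cv2.minAreaRect(P.astype(np.float32))
        if x>.25 and abs(y)<.5: print(" dark",c.mean(0),(x,y),w,h)
    for c in blobs((H>100)&(H<130)&(S>110),150):
        P=onto(n,c,.107)[:,:2]; print(" blue",c.mean(0),cv2.minEnclosingCircle(P.astype(np.float32)),cv2.minAreaRect(P.astype(np.float32)))
    for c in blobs(((H<7)|(H>172)|((H>18)&(H<32)))&(S>190)&(V>70),15):
        if (180<c[:,0].mean()<300) and 150<c[:,1].mean()<240 : print(" tin?",c.mean(0),c.min(0),c.max(0),cv2.minAreaRect(onto(n,c,.05)[:,:2].astype(np.float32)))
    x,y,w,h={"top":(140,170,140,80),"side":(150,125,100,110)}[n]
    cr=cv2.resize(im[y:y+h,x:x+w,::-1],None,fx=5,fy=5,interpolation=2); cv2.imwrite(f"pics/{n}c.png",cr)
E
```

```text
dict_keys(['fx', 'fy', 'cx', 'cy', 'T'])
top
 dark [319.6746 255.627 ] (0.33688417077064514, -0.20076826214790344) 0.15712745487689972 0.1587206870317459
 dark [307.7538 211.8154] (0.49515217542648315, -0.15525400638580322) 0.08453495055437088 0.08290441334247589
 dark [352.3837 202.    ] (0.5338799953460693, -0.3182148337364197) 0.10986779630184174 0.1121462732553482
 dark [180.9727 204.8818] (0.5165084600448608, 0.3082421123981476) 0.07676560431718826 0.12588410079479218
 dark [279.7196  98.5018] (0.9168487191200256, -0.05396449565887451) 0.03450997173786163 0.8762975335121155
 dark [307.0282  27.8757] (1.1858465671539307, -0.146054208278656) 0.035878878086805344 0.24628455936908722
 dark [202.9795  50.1455] (1.1384350061416626, 0.3054858148097992) 0.31926029920578003 0.617850661277771
 dark [149.9895  20.4825] (1.2187435626983643, 0.4602200388908386) 0.15608353912830353 0.30261316895484924
 blue [167.6864 200.3898] ((0.5273394584655762, 0.3297581970691681), 0.06193604692816734) ((0.5270221829414368, 0.3294965922832489), (0.11504063010215759, 0.12200157344341278), 1.039028286933899
[... 987 characters left out ...]
.1857] (0.33923861384391785, -0.19910363852977753) 0.16083520650863647 0.15951353311538696
 dark [255.3286 250.7143] (0.4965548515319824, -0.15643106400966644) 0.083527572453022 0.08493774384260178
 dark [455.2977 201.855 ] (1.209378957748413, -0.38795846700668335) 0.27693599462509155 0.027662336826324463
 blue [457.0545 293.5409] ((0.787979245185852, -0.6514683961868286), 0.12517209351062775) ((0.7877612113952637, -0.6511573791503906), (0.16920271515846252, 0.18944968283176422), 5.825157642364502)
 blue [189.0704 142.9437] ((0.5297610759735107, 0.3353573679924011), 0.059938713908195496) ((0.5410839319229126, 0.33131104707717896), (0.11735165864229202, 0.09450668841600418), 73.5584716796875)
```

View pics/topc.png

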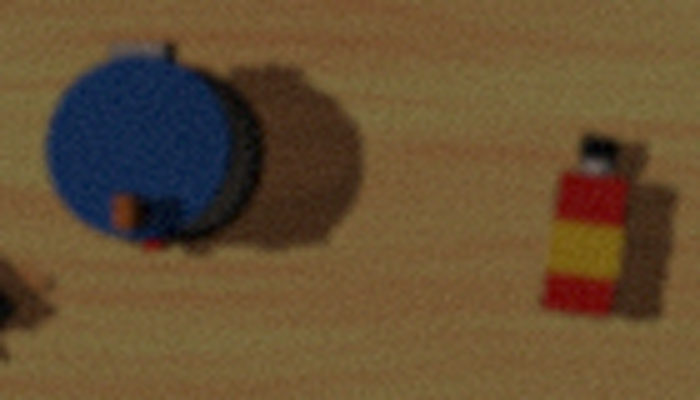

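View pics/sidec.png

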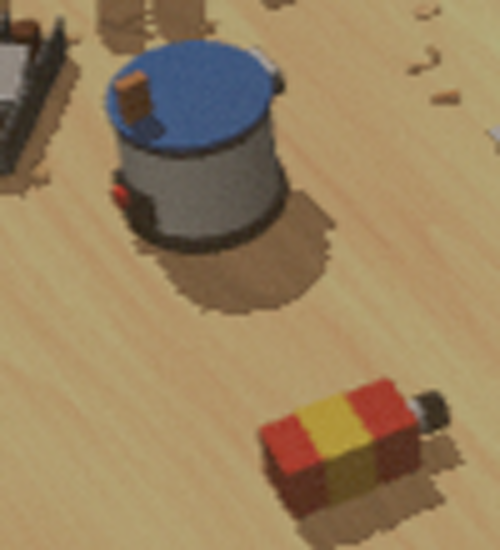

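Both crops show the cap end of the tin facing +x, at top crop (600,150), with the base at (580,310). The knob stands on the front of the lid at top crop (125,212) and side crop (133,97), and the hinge is at top crop (143,48). The middle mat has the right size in both views. Its centre is (0.534,-0.318).

Plan: grasp the tin with the tool tilted back about 55°, then turn it 90° about the finger line.

```bash
cat >> h.py <<'E'
from scipy.spatial.transform import Rotation as Ro
def pose(az,tilt):  # tool-x = -(dir az) horizontally, tilt deg about tool y (+: fingers point back to base)
    a=np.radians(az);x=np.array([-np.cos(a),-np.sin(a),0]);z=np.array([0,0,-1.]);y=np.cross(z,x)
    return Ro.from_matrix(np.c_[x,y,z])*Ro.from_euler("y",tilt,degrees=True)
def rel(grasp,R,back=0,p0=None,R0=None):
    o=manip.get_obs()
    if p0 is None: p0=o["ee_pos"]; q=o["tcp_rot"]; R0=Ro.from_quat(q[[1,2,3,0]])
    p=np.array(grasp)+R.apply([0,0,.011-back])
    return np.r_[R0.inv().apply(p-p0)*100,(R0.inv()*R).as_rotvec(degrees=True)].round(2)
E
python3 - <<'E'
from h import *
np.set_printoptions(precision=4,suppress=True)
print("knob top",onto("top",[[165,212.4]],.1435),"cross",cross([165,212.4],[176.6,143.5]))
print("hinge",onto("top",[[168.6,180]],.10),"lid",onto("top",[[167.7,200.4]],.107))
g=[.492,.025,.027];R=pose(-7,55)
print(rel(g,R,.12))
E
```

```text
knob top [[0.4809 0.3275 0.1435]] cross (array([0.4826, 0.3303, 0.1308]), np.float64(0.003304888602392858))
hinge [[0.5921 0.3318 0.1   ]] lid [[0.522  0.3302 0.107 ]]
[-56.3  -50.65  13.29   2.69  54.94  -5.42]
```

{"api": "move_arm", "payload": {"motion": [{"tx": -56, "ty": -51, "tz": 0, "wx": 2.7, "wy": 55, "wz": -5.4}, {"tx": -56, "ty": -51, "tz": 0, "wx": 2.7, "wy": 55, "wz": -5.4}, {"tx": -56, "ty": -51, "tz": 0, "wx": 2.7, "wy": 55, "wz": -5.4}, {"tx": -56, "ty": -51, "tz": 0, "wx": 2.7, "wy": 55, "wz": -5.4}, {"tx": -56, "ty": -51, "tz": 0, "wx": 2.7, "wy": 55, "wz": -5.4}, {"tx": -56, "ty": -51, "tz": 0, "wx": 2.7, "wy": 55, "wz": -5.4}, {"tx": -56, "ty": -51, "tz": 0, "wx": 2.7, "wy": 55, "wz": -5.4}, {"tx": -56, "ty": -51, "tz": 0, "wx": 2.7, "wy": 55, "wz": -5.4}, {"tx": -56, "ty": -51, "tz": 0, "wx": 2.7, "wy": 55, "wz": -5.4}, {"tx": -56, "ty": -51, "tz": 0, "wx": 2.7, "wy": 55, "wz": -5.4}, {"tx": -56, "ty": -51, "tz": 0, "wx": 2.7, "wy": 55, "wz": -5.4}, {"tx": -56, "ty": -51, "tz": 0, "wx": 2.7, "wy": 55, "wz": -5.4}], "grip": 9.5}}

```text
time: 1.6
ee_pos: [0.5737, 0.0166, 0.2221]
tcp_rot: [-0.461, 0.054, 0.885, 0.029]
contact_force: [0.4, -0.2, 0.2]
opening: 0.0948
finger_force: 0.0
```

Run:
```python
from h import *
g=[.492,.025,.027];R=pose(-7,55)
o=manip.get_obs();print(o["time"],o["joints"].round(3),o["ee_pos"].round(4),rel(g,R,.12),rel(g,R,0))
```

```text
1.6 [-0.082  0.539  1.341  0.043  2.222 -1.523] [0.5737 0.0166 0.2221] [-11.28  -0.18   6.99   0.08  -0.09   0.07] [-11.3   -0.2   18.99   0.08  -0.09   0.07]
```

{"api": "move_arm", "payload": {"motion": [{"tx": -5.6, "ty": -0.2, "tz": 3.5}, {"tx": -11.3, "ty": -0.2, "tz": 7}, {"tx": -11.3, "ty": -0.2, "tz": 11}, {"tx": -11.3, "ty": -0.2, "tz": 15}, {"tx": -11.3, "ty": -0.2, "tz": 17}, {"tx": -11.3, "ty": -0.2, "tz": 19}, {"tx": -11.3, "ty": -0.2, "tz": 19}, {"tx": -11.3, "ty": -0.2, "tz": 19}]}}

```text
validation failed for argument at $.mo...
```

Run:
```python
from h import *
g=[.492,.025,.027];R=pose(-7,55)
o=manip.get_obs();print(o["joints"].round(3),o["ee_pos"].round(4),rel(g,R,0))
cv2.imwrite("pics/g1.png",np.hstack([cv2.resize(manip.camera("top")[160:260,190:290,::-1],(400,400)),cv2.resize(manip.camera("side")[160:260,170:270,::-1],(400,400))]))
```

```text
[-0.082  0.539  1.341  0.043  2.222 -1.523] [0.5737 0.0166 0.2221] [-11.3   -0.2   18.99   0.08  -0.09   0.07]
```

View pics/g1.png

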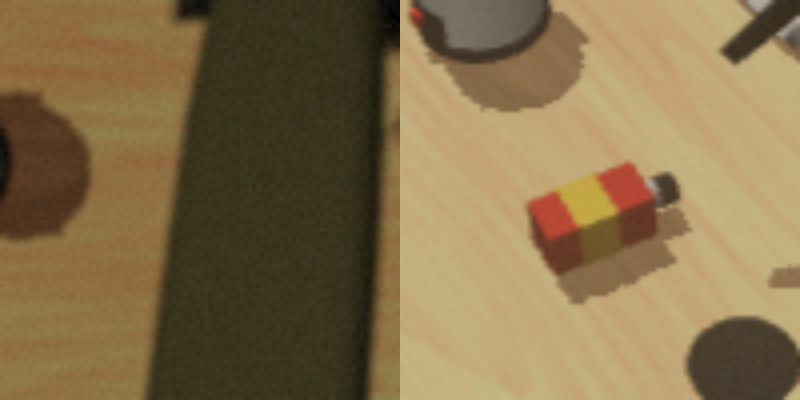

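The move was refused because every field must be given. The picture shows the tin untouched at side crop (600,215).

{"api": "move_arm", "payload": {"motion": [{"tx": -5.6, "ty": -0.2, "tz": 3.5, "wx": 0, "wy": 0, "wz": 0}, {"tx": -11.3, "ty": -0.2, "tz": 7, "wx": 0, "wy": 0, "wz": 0}, {"tx": -11.3, "ty": -0.2, "tz": 11, "wx": 0, "wy": 0, "wz": 0}, {"tx": -11.3, "ty": -0.2, "tz": 15, "wx": 0, "wy": 0, "wz": 0}, {"tx": -11.3, "ty": -0.2, "tz": 17, "wx": 0, "wy": 0, "wz": 0}, {"tx": -11.3, "ty": -0.2, "tz": 19, "wx": 0, "wy": 0, "wz": 0}, {"tx": -11.3, "ty": -0.2, "tz": 19, "wx": 0, "wy": 0, "wz": 0}, {"tx": -11.3, "ty": -0.2, "tz": 19, "wx": 0, "wy": 0, "wz": 0}]}}

```text
time: 2.7
ee_pos: [0.483, 0.0279, 0.0216]
tcp_rot: [-0.461, 0.054, 0.885, 0.029]
contact_force: [0.2, -0.5, 0.8]
opening: 0.095
finger_force: 0.0
```

Run:
```python
from h import *
g=[.492,.025,.027];R=pose(-7,55)
o=manip.get_obs();print(o["joints"].round(3),o["ee_pos"].round(4),rel(g,R,0))
cv2.imwrite("pics/g2.png",cv2.resize(manip.camera("side")[140:260,150:310,::-1],(800,600)))
```

```text
[-0.076  0.601  1.635  0.04   1.865 -1.534] [0.483  0.0279 0.0216] [-0.09 -0.18  0.02  0.06  0.    0.08]
```

View pics/g2.png

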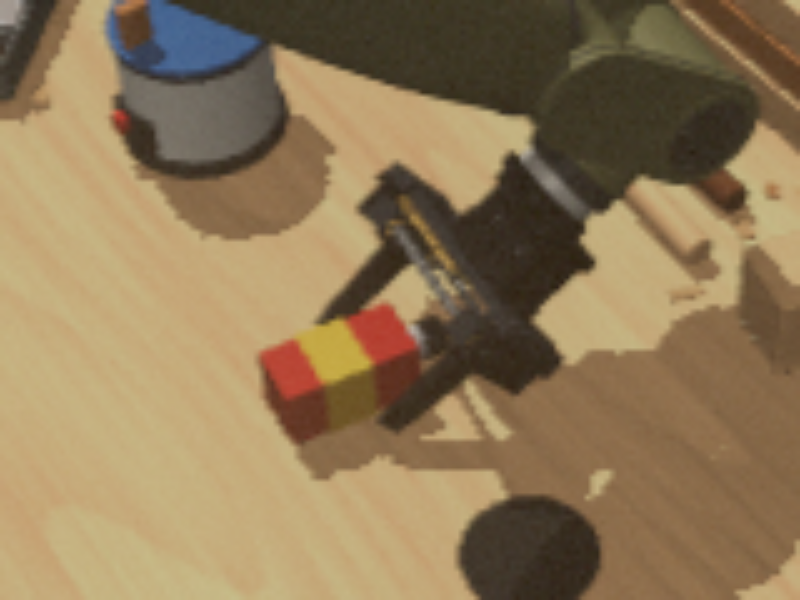

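The two fingers stand either side of the red end of the tin next to the cap, at about crop (400,370), with room on both sides. Closing and lifting.

{"api": "move_arm", "payload": {"motion": [{"tx": 0, "ty": 0, "tz": 0, "wx": 0, "wy": 0, "wz": 0}, {"tx": 0, "ty": 0, "tz": 0, "wx": 0, "wy": 0, "wz": 0}, {"tx": 0, "ty": 0, "tz": 0, "wx": 0, "wy": 0, "wz": 0}, {"tx": 0, "ty": 0, "tz": 0, "wx": 0, "wy": 0, "wz": 0}, {"tx": 0, "ty": 0, "tz": 0, "wx": 0, "wy": 0, "wz": 0}, {"tx": 0, "ty": 0, "tz": 0, "wx": 0, "wy": 0, "wz": 0}], "grip": 4, "force": 35}}

```text
time: 3.5
ee_pos: [0.4824, 0.028, 0.0211]
tcp_rot: [-0.461, 0.054, 0.885, 0.029]
contact_force: [0.1, 1.4, -1.1]
opening: 0.0496
finger_force: 35.0
```

{"api": "move_arm", "payload": {"motion": [{"tx": 2, "ty": 0, "tz": -1.4, "wx": 0, "wy": 0, "wz": 0}, {"tx": 5, "ty": 0, "tz": -3.5, "wx": 0, "wy": 0, "wz": 0}, {"tx": 9, "ty": 0, "tz": -6.3, "wx": 0, "wy": 0, "wz": 0}, {"tx": 12.3, "ty": 0, "tz": -8.6, "wx": 0, "wy": 0, "wz": 0}, {"tx": 12.3, "ty": 0, "tz": -8.6, "wx": 0, "wy": 0, "wz": 0}]}}

```text
time: 4.12
ee_pos: [0.4844, 0.0273, 0.1753]
tcp_rot: [-0.457, 0.054, 0.887, 0.029]
contact_force: [-0.8, -0.6, -3.2]
opening: 0.0501
finger_force: 35.0
```

Run:
```python
from h import *
print(rel([.534,-.318,.16],pose(-31,-35),0), rel([.534,-.318,.16],pose(-31,0),0))
```

```text
[ -7.56 -33.93  -6.53  -4.38 -88.09  26.22] [ -7.39 -33.67  -5.95 -11.31 -53.7   22.2 ]
```

{"api": "move_arm", "payload": {"motion": [{"tx": -7.6, "ty": -33.9, "tz": -6.5, "wx": -4.4, "wy": -88.1, "wz": 26.2}, {"tx": -7.6, "ty": -33.9, "tz": -6.5, "wx": -4.4, "wy": -88.1, "wz": 26.2}, {"tx": -7.6, "ty": -33.9, "tz": -6.5, "wx": -4.4, "wy": -88.1, "wz": 26.2}, {"tx": -7.6, "ty": -33.9, "tz": -6.5, "wx": -4.4, "wy": -88.1, "wz": 26.2}, {"tx": -7.6, "ty": -33.9, "tz": -6.5, "wx": -4.4, "wy": -88.1, "wz": 26.2}, {"tx": -7.6, "ty": -33.9, "tz": -6.5, "wx": -4.4, "wy": -88.1, "wz": 26.2}, {"tx": -7.6, "ty": -33.9, "tz": -6.5, "wx": -4.4, "wy": -88.1, "wz": 26.2}, {"tx": -7.6, "ty": -33.9, "tz": -6.5, "wx": -4.4, "wy": -88.1, "wz": 26.2}, {"tx": -7.6, "ty": -33.9, "tz": -6.5, "wx": -4.4, "wy": -88.1, "wz": 26.2}, {"tx": -7.6, "ty": -33.9, "tz": -6.5, "wx": -4.4, "wy": -88.1, "wz": 26.2}, {"tx": -7.6, "ty": -33.9, "tz": -6.5, "wx": -4.4, "wy": -88.1, "wz": 26.2}, {"tx": -7.6, "ty": -33.9, "tz": -6.5, "wx": -4.4, "wy": -88.1, "wz": 26.2}]}}

```text
time: 5.62
ee_pos: [0.5379, -0.3212, 0.1463]
tcp_rot: [0.285, 0.254, 0.921, -0.081]
contact_force: [-0.1, -0.7, -4.7]
opening: 0.0499
finger_force: 35.0
```

Run:
```python
from h import *
o=manip.get_obs();print(o["joints"].round(3),o["ee_pos"].round(4),rel([.534,-.318,.16],pose(-31,-35),0))
im=manip.camera("side");np.save("s3.npy",im)
cv2.imwrite("pics/p1.png",cv2.resize(im[180:330,200:400,::-1],(800,600)))
```

```text
[-0.651 -0.179  2.168  0.112  0.556 -1.76 ] [ 0.5379 -0.3212  0.1463] [-0.37  0.07 -0.31 -0.17 -0.5   0.17]
```

View pics/p1.png

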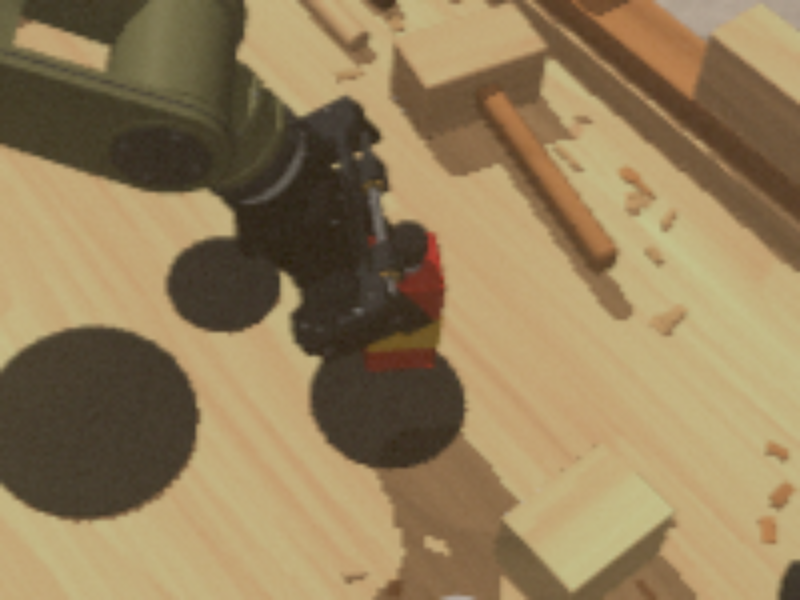

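The tin hangs upright with its cap up at crop (410,245), above the middle mat at (388,408). Now working out the lowering.

Run:
```python
from h import *
for z in(.085,.076): print(rel([.534,-.318,z],pose(-31,-35),0))
```

```text
[ 3.88  0.09  5.87 -0.17 -0.49  0.16]
[ 4.39  0.1   6.62 -0.17 -0.49  0.16]
```

{"api": "move_arm", "payload": {"motion": [{"tx": 1.5, "ty": 0, "tz": 2.2, "wx": 0, "wy": 0, "wz": 0}, {"tx": 3, "ty": 0, "tz": 4.3, "wx": 0, "wy": 0, "wz": 0}, {"tx": 4, "ty": 0, "tz": 5.7, "wx": 0, "wy": 0, "wz": 0}, {"tx": 4, "ty": 0, "tz": 5.7, "wx": 0, "wy": 0, "wz": 0}, {"tx": 4, "ty": 0, "tz": 5.7, "wx": 0, "wy": 0, "wz": 0}]}}

```text
time: 6.3
ee_pos: [0.5372, -0.3212, 0.0774]
tcp_rot: [0.286, 0.254, 0.92, -0.081]
contact_force: [0.2, -1.3, -2.5]
opening: 0.05
finger_force: 35.0
```

Run:
```python
from h import *
o=manip.get_obs();print(o["joints"].round(3),o["ee_pos"].round(4),o["contact_force"].round(2),rel([.534,-.318,.079],pose(-31,-35),0))
```

```text
[-0.652 -0.076  2.21   0.15   0.41  -1.802] [ 0.5372 -0.3212  0.0774] [ 0.16 -1.26 -2.49] [ 0.27  0.11  0.71 -0.18 -0.38  0.14]
```

{"api": "move_arm", "payload": {"motion": [{"tx": 0.1, "ty": 0.1, "tz": 0.2, "wx": 0, "wy": 0, "wz": 0}, {"tx": 0.2, "ty": 0.1, "tz": 0.4, "wx": 0, "wy": 0, "wz": 0}, {"tx": 0.2, "ty": 0.1, "tz": 0.4, "wx": 0, "wy": 0, "wz": 0}]}}

```text
time: 6.68
ee_pos: [0.5374, -0.32, 0.0716]
tcp_rot: [0.285, 0.255, 0.92, -0.081]
contact_force: [0.8, 1.1, -3.9]
opening: 0.05
finger_force: 35.0
```

{"api": "move_arm", "payload": {"motion": [{"tx": 0.05, "ty": 0, "tz": 0.15, "wx": 0, "wy": 0, "wz": 0}, {"tx": 0.1, "ty": 0, "tz": 0.25, "wx": 0, "wy": 0, "wz": 0}, {"tx": 0.1, "ty": 0, "tz": 0.25, "wx": 0, "wy": 0, "wz": 0}]}}

```text
time: 7.05
ee_pos: [0.538, -0.3205, 0.0691]
tcp_rot: [0.286, 0.255, 0.92, -0.081]
contact_force: [0.3, -0.7, -3.4]
opening: 0.05
finger_force: 35.0
```

{"api": "move_arm", "payload": {"motion": [{"tx": 0.05, "ty": 0, "tz": 0.1, "wx": 0, "wy": 0, "wz": 0}, {"tx": 0.12, "ty": 0, "tz": 0.16, "wx": 0, "wy": 0, "wz": 0}, {"tx": 0.12, "ty": 0, "tz": 0.16, "wx": 0, "wy": 0, "wz": 0}]}}

```text
time: 7.42
ee_pos: [0.5389, -0.3211, 0.069]
tcp_rot: [0.287, 0.254, 0.92, -0.082]
contact_force: [-3.0, 2.8, 6.1]
opening: 0.0498
finger_force: 35.0
```

{"api": "move_arm", "payload": {"motion": [{"tx": 0.05, "ty": 0, "tz": 0.1, "wx": 0, "wy": 0, "wz": 0}, {"tx": 0.12, "ty": 0, "tz": 0.16, "wx": 0, "wy": 0, "wz": 0}, {"tx": 0.12, "ty": 0, "tz": 0.16, "wx": 0, "wy": 0, "wz": 0}]}}

```text
time: 7.8
ee_pos: [0.5398, -0.3217, 0.069]
tcp_rot: [0.288, 0.254, 0.92, -0.082]
contact_force: [-7.2, 5.7, 13.0]
opening: 0.05
finger_force: 35.0
```

Run:
```python
from h import *
o=manip.get_obs();print(o["joints"].round(3),o["ee_pos"].round(4),o["contact_force"].round(2),rel([.534,-.318,.079],pose(-31,-35),0))
a=manip.camera("side")[220:310,250:340,::-1];b=manip.camera("top")[150:240,310:400,::-1]
cv2.imwrite("pics/p2.png",np.hstack([cv2.resize(a,(400,400)),cv2.resize(b,(400,400))]))
```

```text
[-0.649 -0.057  2.21   0.156  0.386 -1.807] [ 0.5398 -0.3217  0.069 ] [-7.18  5.65 12.95] [-0.01  0.02 -0.12 -0.19 -0.12  0.14]
```

View pics/p2.png

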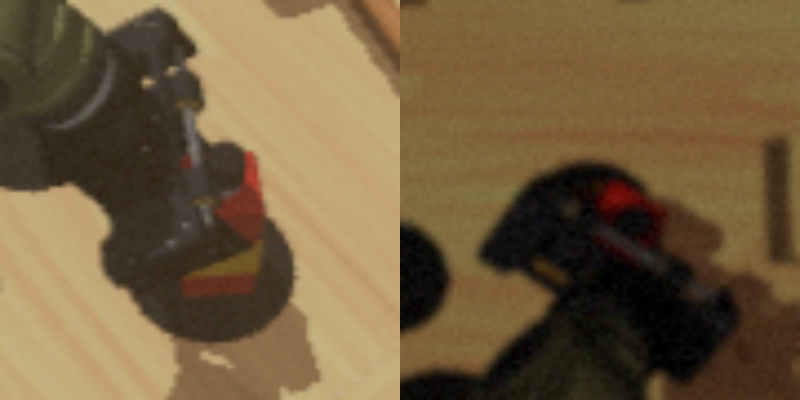

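The tin stands inside the mat disc in both crops (base at left crop (220,285)), and contact is felt. I relieve the push, then open.

{"api": "move_arm", "payload": {"motion": [{"tx": -0.1, "ty": 0, "tz": -0.15, "wx": 0, "wy": 0, "wz": 0}, {"tx": -0.18, "ty": 0, "tz": -0.24, "wx": 0, "wy": 0, "wz": 0}, {"tx": -0.18, "ty": 0, "tz": -0.24, "wx": 0, "wy": 0, "wz": 0}, {"tx": -0.18, "ty": 0, "tz": -0.24, "wx": 0, "wy": 0, "wz": 0}]}}

```text
time: 8.4
ee_pos: [0.5386, -0.321, 0.069]
tcp_rot: [0.286, 0.255, 0.92, -0.081]
contact_force: [-0.1, -1.0, 4.0]
opening: 0.0497
finger_force: 35.0
```

{"api": "move_arm", "payload": {"motion": [{"tx": 0, "ty": 0, "tz": 0, "wx": 0, "wy": 0, "wz": 0}, {"tx": 0, "ty": 0, "tz": 0, "wx": 0, "wy": 0, "wz": 0}, {"tx": 0, "ty": 0, "tz": 0, "wx": 0, "wy": 0, "wz": 0}, {"tx": 0, "ty": 0, "tz": 0, "wx": 0, "wy": 0, "wz": 0}, {"tx": 0, "ty": 0, "tz": 0, "wx": 0, "wy": 0, "wz": 0}, {"tx": 0, "ty": 0, "tz": 0, "wx": 0, "wy": 0, "wz": 0}], "grip": 9.5}}

```text
time: 9.15
ee_pos: [0.5378, -0.3204, 0.0679]
tcp_rot: [0.285, 0.255, 0.92, -0.081]
contact_force: [-0.4, -0.7, -0.1]
opening: 0.0948
finger_force: 0.0
```

{"api": "move_arm", "payload": {"motion": [{"tx": 0, "ty": 0, "tz": -1.5, "wx": 0, "wy": 0, "wz": 0}, {"tx": 0, "ty": 0, "tz": -4, "wx": 0, "wy": 0, "wz": 0}, {"tx": 0, "ty": 0, "tz": -8, "wx": 0, "wy": 0, "wz": 0}, {"tx": 0, "ty": 0, "tz": -13, "wx": 0, "wy": 0, "wz": 0}, {"tx": 0, "ty": 0, "tz": -18, "wx": 0, "wy": 0, "wz": 0}, {"tx": 0, "ty": 0, "tz": -18, "wx": 0, "wy": 0, "wz": 0}]}}

```text
time: 9.9
ee_pos: [0.4516, -0.2682, 0.2225]
tcp_rot: [0.29, 0.254, 0.919, -0.083]
contact_force: [-0.2, -0.4, -1.3]
opening: 0.095
finger_force: 0.0
```

Run:
```python
from h import *
o=manip.get_obs();print(o["joints"].round(3),o["ee_pos"].round(4),o["tcp_rot"].round(3))
A=manip.camera("side");B=manip.camera("top");a=A[210:310,240:340,::-1];b=B[150:250,310:410,::-1]
for n,im in(("side",A),("top",B)):
    hsv=cv2.cvtColor(im,cv2.COLOR_RGB2HSV);H,S,V=[hsv[...,k].astype(int) for k in range(3)]
    for c in blobs(((H<7)|(H>172)|((H>18)&(H<32)))&(S>190)&(V>60),15): print(n,c.mean(0),onto(n,[c.mean(0)],.104)[0].round(3))
cv2.imwrite("pics/p3.png",np.hstack([cv2.resize(a,(400,400)),cv2.resize(b,(400,400))]))
for az in(2,2-180):
  for h in (.10,):
    print(az,rel([.482,.3285,.128+h],pose(az,0),0))
```

```text
[-0.679 -0.552  2.306  0.106  0.782 -1.762] [ 0.4516 -0.2682  0.2225] [ 0.29   0.254  0.919 -0.083]
top [359.63076923 200.        ] [ 0.536 -0.318  0.104]
2 [ 22.93  52.69 -16.08 -10.17  33.55 -31.91]
-178 [ 22.93  52.69 -16.08  43.91  13.31 141.34]
```

View pics/p3.png

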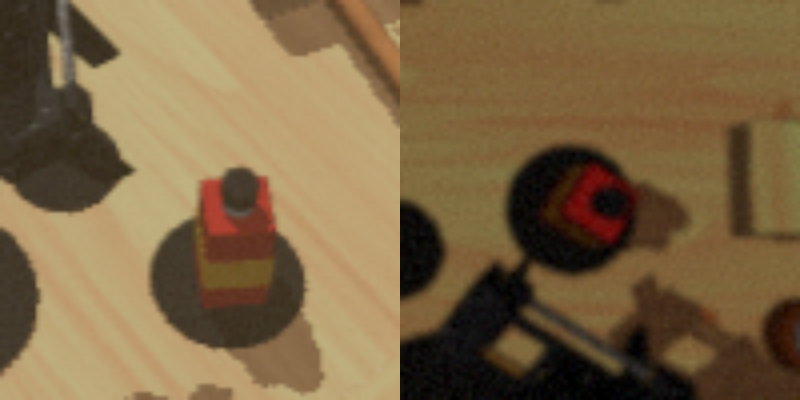

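The tin stands upright and free on the mat, with its cap centred near right crop (605,205), and its measured centre is (0.536,-0.318). Next is the knob.

{"api": "move_arm", "payload": {"motion": [{"tx": 22.9, "ty": 52.7, "tz": -16.1, "wx": -10.2, "wy": 33.5, "wz": -31.9}, {"tx": 22.9, "ty": 52.7, "tz": -16.1, "wx": -10.2, "wy": 33.5, "wz": -31.9}, {"tx": 22.9, "ty": 52.7, "tz": -16.1, "wx": -10.2, "wy": 33.5, "wz": -31.9}, {"tx": 22.9, "ty": 52.7, "tz": -16.1, "wx": -10.2, "wy": 33.5, "wz": -31.9}, {"tx": 22.9, "ty": 52.7, "tz": -16.1, "wx": -10.2, "wy": 33.5, "wz": -31.9}, {"tx": 22.9, "ty": 52.7, "tz": -16.1, "wx": -10.2, "wy": 33.5, "wz": -31.9}, {"tx": 22.9, "ty": 52.7, "tz": -16.1, "wx": -10.2, "wy": 33.5, "wz": -31.9}, {"tx": 22.9, "ty": 52.7, "tz": -16.1, "wx": -10.2, "wy": 33.5, "wz": -31.9}, {"tx": 22.9, "ty": 52.7, "tz": -16.1, "wx": -10.2, "wy": 33.5, "wz": -31.9}, {"tx": 22.9, "ty": 52.7, "tz": -16.1, "wx": -10.2, "wy": 33.5, "wz": -31.9}, {"tx": 22.9, "ty": 52.7, "tz": -16.1, "wx": -10.2, "wy": 33.5, "wz": -31.9}, {"tx": 22.9, "ty": 52.7, "tz": -16.1, "wx": -10.2, "wy": 33.5, "wz": -31.9}], "grip": 5.5}}

```text
time: 11.5
ee_pos: [0.4817, 0.3278, 0.2149]
tcp_rot: [-0.002, -0.018, 1.0, -0.0]
contact_force: [-0.1, -0.0, 0.3]
opening: 0.055
finger_force: 0.0
```

Run:
```python
from h import *
o=manip.get_obs();print(o["time"],o["joints"].round(3),o["ee_pos"].round(4),rel([.482,.329,.132],pose(2,0),0))
```

```text
11.5 [ 5.050e-01 -1.700e-02  1.810e+00  1.000e-03  1.352e+00 -1.101e+00] [0.4817 0.3278 0.2149] [-0.07  0.12  9.39 -0.05 -0.2   0.01]
```

Descend until the grasp point is near 0.132, then check before closing.

{"api": "move_arm", "payload": {"motion": [{"tx": 0, "ty": 0.1, "tz": 4, "wx": 0, "wy": 0, "wz": 0}, {"tx": 0, "ty": 0.1, "tz": 7, "wx": 0, "wy": 0, "wz": 0}, {"tx": 0, "ty": 0.1, "tz": 8.5, "wx": 0, "wy": 0, "wz": 0}, {"tx": 0, "ty": 0.1, "tz": 9.3, "wx": 0, "wy": 0, "wz": 0}, {"tx": 0, "ty": 0.1, "tz": 9.3, "wx": 0, "wy": 0, "wz": 0}]}}

```text
time: 12.12
ee_pos: [0.4824, 0.3294, 0.1245]
tcp_rot: [0.0, -0.017, 1.0, 0.001]
contact_force: [0.3, -0.5, 1.0]
opening: 0.0552
finger_force: 0.0
```

Run:
```python
from h import *
o=manip.get_obs();print(o["contact_force"].round(2),o["ee_pos"].round(4),rel([.482,.329,.132],pose(2,0),0))
cv2.imwrite("pics/k1.png",cv2.resize(manip.camera("side")[110:185,140:240,::-1],(800,600)))
```

```text
[ 0.26 -0.47  0.96] [0.4824 0.3294 0.1245] [ 0.04 -0.03  0.35  0.07  0.01 -0.02]
```

View pics/k1.png

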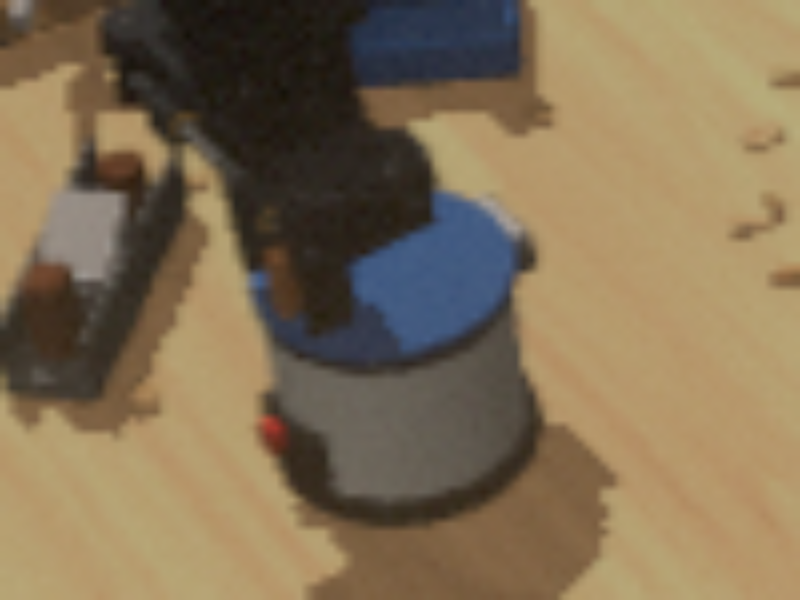

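The knob at crop (285,285) lies between the open fingers and the lid is still shut. Closing.

{"api": "move_arm", "payload": {"motion": [{"tx": 0, "ty": 0, "tz": 0.1, "wx": 0, "wy": 0, "wz": 0}, {"tx": 0, "ty": 0, "tz": 0.1, "wx": 0, "wy": 0, "wz": 0}, {"tx": 0, "ty": 0, "tz": 0.1, "wx": 0, "wy": 0, "wz": 0}, {"tx": 0, "ty": 0, "tz": 0.1, "wx": 0, "wy": 0, "wz": 0}, {"tx": 0, "ty": 0, "tz": 0.1, "wx": 0, "wy": 0, "wz": 0}, {"tx": 0, "ty": 0, "tz": 0.1, "wx": 0, "wy": 0, "wz": 0}, {"tx": 0, "ty": 0, "tz": 0.1, "wx": 0, "wy": 0, "wz": 0}], "grip": 0.5, "force": 40}}

```text
time: 13.05
ee_pos: [0.4821, 0.3318, 0.1234]
tcp_rot: [0.0, -0.018, 1.0, 0.003]
contact_force: [1.1, 8.2, -2.3]
opening: 0.0137
finger_force: 40.0
```

{"api": "move_arm", "payload": {"motion": [{"tx": 0, "ty": 0.22, "tz": 0, "wx": 0, "wy": 0, "wz": 0}, {"tx": -0.06, "ty": 0.22, "tz": -0.22, "wx": 0, "wy": 1.1, "wz": 0}, {"tx": -0.12, "ty": 0.22, "tz": -0.44, "wx": 0, "wy": 2.3, "wz": 0}, {"tx": -0.18, "ty": 0.22, "tz": -0.66, "wx": 0, "wy": 3.4, "wz": 0}, {"tx": -0.24, "ty": 0.22, "tz": -0.88, "wx": 0, "wy": 4.6, "wz": 0}, {"tx": -0.3, "ty": 0.22, "tz": -1.1, "wx": 0, "wy": 5.7, "wz": 0}, {"tx": -0.37, "ty": 0.22, "tz": -1.31, "wx": 0, "wy": 6.9, "wz": 0}, {"tx": -0.46, "ty": 0.22, "tz": -1.53, "wx": 0, "wy": 8, "wz": 0}, {"tx": -0.54, "ty": 0.22, "tz": -1.75, "wx": 0, "wy": 9.2, "wz": 0}, {"tx": -0.62, "ty": 0.22, "tz": -1.96, "wx": 0, "wy": 10.3, "wz": 0}, {"tx": -0.69, "ty": 0.22, "tz": -2.16, "wx": 0, "wy": 11.5, "wz": 0}, {"tx": -0.69, "ty": 0.22, "tz": -2.16, "wx": 0, "wy": 11.5, "wz": 0}]}}

```text
time: 14.55
ee_pos: [0.4882, 0.3322, 0.145]
tcp_rot: [-0.102, -0.018, 0.995, -0.001]
contact_force: [-4.0, 4.4, -3.7]
opening: 0.0139
finger_force: 40.0
```

{"api": "move_arm", "payload": {"motion": [{"tx": 0, "ty": 0, "tz": 0, "wx": 0, "wy": 0, "wz": 0}, {"tx": 0, "ty": 0, "tz": 0, "wx": 0, "wy": 0, "wz": 0}, {"tx": 0, "ty": 0, "tz": 0, "wx": 0, "wy": 0, "wz": 0}, {"tx": 0, "ty": 0, "tz": 0, "wx": 0, "wy": 0, "wz": 0}]}}

```text
time: 15.05
ee_pos: [0.4882, 0.3322, 0.145]
tcp_rot: [-0.102, -0.018, 0.995, -0.001]
contact_force: [-3.4, 4.2, -4.6]
opening: 0.0142
finger_force: 40.0
```

Run:
```python
from h import *
o=manip.get_obs();print(o["joint_vel"].round(4))
A=manip.camera("side");a=A[110:185,140:215,::-1];b=A[210:310,240:340,::-1]
cv2.imwrite("pics/k2.png",np.hstack([cv2.resize(a,(400,400)),cv2.resize(b,(400,400))]))
```

```text
[-0.0002  0.0008  0.0002  0.0004  0.0007  0.0001]
```

View pics/k2.png

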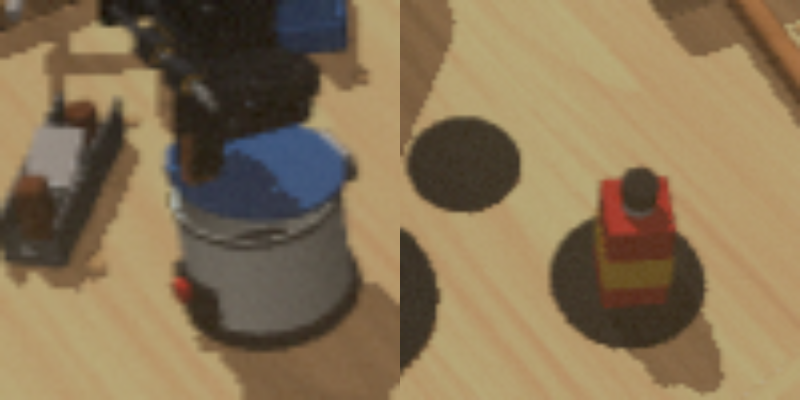

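The lid stands ajar, with its front rim at left crop (180,195) lifted off the pot and the knob still gripped. The TCP has risen about 21.6 mm and tilted about 0.2 rad. The tin still stands on its mat (right crop (635,250)).

```bash
python3 -c "
from station import manip
print(manip.sign_off())"
```

```text
the job is handed in; nothing more can be done
None
```

The job is handed in, with no verdict returned: the tin stands upright and free on the 120 mm mat, and the gripper holds the lid by its knob at about 0.2 rad (knob about 2 cm up).

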